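# Refill the bung dispenser

### The arm

A 6-joint arm with a two-finger parallel gripper is mounted at the origin on a cart in front of the work surface, level with it; the furniture and walls round the work are solid. World frame = base frame: x ahead of the robot, y to its left, z up, the work surface at z = 0. Lengths are in mm, angles in rad, forces in N, time in s.
With the tool pointing down it reaches from about 300 to 775 mm from the base axis. Payload 14.6 kg.
Tool frame: the origin (TCP) lies midway between the tips of the shut fingers; the grasp point (between the pads) lies 19 mm behind it; z points along the fingers, y is the line along which they close (so a half turn about z gives the same grasp; the last joint's range is limited). The gripper opens to 94 mm and grips with 3 to 60 N. Pads are 16 mm wide; open, the fingers measure 119 mm over their backs; the gripper's body (75 mm by 177 mm) begins 78 mm behind the grasp point.
Start: joints at [1.148, 0.3, 1.521, -0, 1.321, -0.067], TCP at [191.584, 515.543, 175.046] pointing down, gripper open.
Joint ranges: [-3.03, 3.03], [-0.79, 2.21], [0.23, 2.52], [-1.04, 4.18], [0, 3.07], [-2.55, 2.55]. Speed limits (rad/s): [2.22, 2.22, 2.57, 3.14, 3.14, 3.14].

### API

Orientations are given as [roll, pitch, yaw] about the fixed x, y, z axes, in that order (R = Rz(yaw) Ry(pitch) Rx(roll)).
In Python, from cell import manip, camera gives the robot as it stands.
- The arm moves only by the tool move_arm, never from a script. Its arguments are lists of equal length, an entry for each row: "dp": the shift along the world's x, y, z in mm, a list of three; "rotation": the turn, a rotation vector about the world's x, y, z in rad, a list of three; "hand": the opening, from 0 (shut) to 1 (fully open). A call has 1 to 10 rows; each row shifts and turns the commanded pose from where the row before left it; what a row does not reach is not made up. A row lasts 1/8 s, in which the tool goes at most 62.5 mm and 10.7 degrees, less where a joint would pass 70% of its speed; a pose out of reach is approached as far as the arm can. A call with a gripper value outside its range is refused whole. The fingers move at their own pace and stop on an object; "newtons" is the grip in N (left out, the last holds). Time passes only in rows, so rows that do not move let the fingers close. It gives the time, the measured TCP pose, the force, the opening and the grip force at its end, in the units of the state.
- manip.read_state(): the state, without advancing time (a new reading comes with each control period).
- camera(name): name is "scene" or "top" or "wrist"; returns a dict with "image" (400x640x3 uint8, red, green, blue), "fx", "fy", "cx", "cy" (pixels), "R" (3x3) and "t" (3): a world point X has camera coordinates R X + t; the wrist camera has in their place "mount" (4x4, takes a point from camera to tool coordinates, whose origin is the TCP and whose axes are the flange's). Camera axes: x right, y down, z forward; pixel columns grow to the right and rows downward; lengths in mm; the calibration is good to about 2 mm. A picture is of the moment at which its call begins: read the wrist's pose just before it. There is no depth.
- manip.sign_off(): hands the job in; it is judged then, once.
The state is a dict: "clock": time; "joints": joint angles; "qd": joint speeds; "effort": joint torques, N m; "eef_pos": TCP position; "eef_rot": TCP orientation; "wrist_force": force on the tool from outside, world axes, zero at the start; "moment": the same for the moment, N m; "finger_gap": finger opening in mm; "finger_force": force on a finger pad.
Only numpy, scipy, OpenCV 4.12 (cv2) and the standard library are available. Lean on these libraries where they do the work, as an engineer would, in place of code of your own. Each camera call takes 0.05 s, during which the arm holds its last target. There are 200 camera calls.

### The job

Refill the bung dispenser: first push its slide gate down its track until it is fully shut, so that nothing runs out of the chute, then tip all five rubber bungs from the scoop into the hopper. Finally lay the empty scoop back down flat on the board.

Things in the scene. Friction and masses are not known exactly. Their poses are not given: they have to be found in the camera images.
- dispenser: fixed gravity-feed dispenser: hopper with clear side cheeks, steel front and back, open top, over a chute falling 30 degrees to its front (-x). Hopper 140 mm wide outside (y), rim 170 mm high all round. Origin: under it on the table; x from the chute's lip (-115 mm) to the back wall (+61 mm), z up. The front wall leans out over the gate, 30 degrees from upright, to the rim at x = -118 mm
- hopper_mouth (a point): centre of the hopper's open top at rim height, 170 mm above the table; the mouth is 176 mm long (dispenser x) and 132 mm wide (y) inside. Axes as the dispenser's. Nothing stands above it
- gate_sill (a point): middle of the sill, where the shut gate's lower edge rests on the chute floor, 62 mm above the table. Tilted axes: x uphill along the chute floor into the hopper, y to the dispenser's left, z up along the gate's track (30 degrees from upright, leaning to the dispenser's front). The hopper is at x > 0; its floor is z = 0
- gate (a joint): slide gate across the chute's throat, m: 0 = fully shut (on the sill, hard stop), larger = raised along its track (gate_sill z), 0.048 at most. Starts raised by 22 to 42 mm and stays where it is left: about 4 N of friction
- gate_grip (a point): centre of the gate's black grip, a block 34 mm wide (y), 14 mm thick, 44 mm tall along the track (24 mm below this point to 20 above); moves with the gate. Axes as gate_sill's. Gate shut: at x -28, z +80 mm of gate_sill. The front wall, 28 mm behind it, runs 45 mm further up than this point, so come down along the track, tool tilted about 30 degrees. Both sides free but for 7 mm rails on the wall
- scoop: loose steel hand scoop with a black handle, 0.16 kg: pan 112 x 82 mm, side and back walls 34 mm high, floor 3 mm, open at the nose, where the last 24 mm of the floor slope up 6 degrees. Origin: under the middle of the pan; x points to the nose, the handle runs to -x, z up. It lies on the plywood board, 6.5 mm thick
- scoop_handle (a point): point on the handle's axis to grip, 95 mm behind the scoop's origin, 30 mm above its underside. The handle is a level bar 20 mm wide (scoop y), 16 mm high, from 26 mm before this point to 60 mm behind it. Axes as the scoop's. The food processor (380 mm tall; x 0.20 to 0.45, y -0.20 to 0.07) stands nearer to the robot
- scoop_nose (a point): middle of the nose's edge, 161 mm in front of scoop_handle and 25 mm lower. Axes as the scoop's.
- bung0_mid (a point): centre of a rubber bung (tapered, 31 mm across, 26 mm high, 20 g), one of five alike that stand in the scoop. Bungs begin to slide on steel tilted 25 to 36 degrees
- bung1_mid (a point): centre of a rubber bung (tapered, 31 mm across, 26 mm high, 20 g), one of five alike that stand in the scoop. Bungs begin to slide on steel tilted 25 to 36 degrees
- bung2_mid (a point): centre of a rubber bung (tapered, 31 mm across, 26 mm high, 20 g), one of five alike that stand in the scoop. Bungs begin to slide on steel tilted 25 to 36 degrees
- bung3_mid (a point): centre of a rubber bung (tapered, 31 mm across, 26 mm high, 20 g), one of five alike that stand in the scoop. Bungs begin to slide on steel tilted 25 to 36 degrees
- bung4_mid (a point): centre of a rubber bung (tapered, 31 mm across, 26 mm high, 20 g), one of five alike that stand in the scoop. Bungs begin to slide on steel tilted 25 to 36 degrees
Things that resemble listed ones, but are neither listed nor needed, are in the scene too. What is shaped like the part that bears bung2_mid but white is not meant.

How it is judged:
By the outcome, as a careful person would: the job done as asked, in the order asked, and still so for the second after the job is handed in, with the robot touching nothing.
It also fails if it takes over 61 s, if anything falls off the work surface, if the arm or the gripper's body presses on something with over 40 N, if the wrist force passes 120 N, or if a joint passes its speed limit or range.

## Working session

There is one attempt and no reset: what is moved stays moved. The work goes in short steps, Python scripts to look and compute and a tool call to move; the robot and the scene stay as the last step left them, time stands still between calls to the robot, and variables do not carry over. Pictures are saved under pics/ and viewed, at most 10 in all, crops included, and the job is handed in when it is done.

Besides the shell and the picture viewer there is one more tool, called after "Emit:" by a JSON object that holds its "method" and its "body". move_arm: Moves the arm, as the interface text tells. Its arguments: {"type":"object","properties":{"dp":{"type":"array","items":{"type":"array","items":{"type":"number"}}},"rotation":{"type":"array","items":{"type":"array","items":{"type":"number"}}},"hand":{"type":"array","items":{"type":"number"}},"newtons":{"type":"number"}},"required":["dp","rotation","hand"]}

```bash
ls; mkdir -p pics; python3 - <<'E'
from cell import manip,camera
import cv2,pickle
s=manip.read_state();print(s)
d={}
for n in("scene","top"):
    c=camera(n);d[n]=c;cv2.imwrite(f"pics/{n}0.png",c["image"][:,:,::-1])
    print(n,c["fx"],c["cx"],c["R"],c["t"])
pickle.dump(d,open("cams0.pkl","wb"))
E
```

```text
pics
{'clock': 0.0, 'joints': array([ 1.14841403e+00,  3.00463163e-01,  1.52158670e+00,  4.87604859e-06,
        1.32067441e+00, -6.65793588e-02]), 'qd': array([ 0.00193473,  0.0004013 ,  0.00035589, -0.00212723,  0.00263429,
       -0.00089383]), 'effort': array([ 2.54308634e-04, -5.31803405e+01, -3.52740884e+01,  7.08354078e-02,
        2.43672665e-02, -8.86278963e-05]), 'eef_pos': array([191.45922807, 515.28773903, 174.48832196]), 'eef_rot': array([-3.14046386e+00, -7.99987407e-05,  2.78578846e+00]), 'wrist_force': array([ 0.88746916,  0.32554901, -0.2428074 ]), 'moment': array([-6.86830765e-05,  1.22609991e-02, -1.38170842e-02]), 'finger_force': 0.0, 'finger_gap': 94.0040436470419}
scene 418.32461509604104 319.7995830967056 [[ 0.53799714  0.84283177  0.01391712]
 [ 0.46404255 -0.28234413 -0.83961081]
 [-0.70372125  0.45816635 -0.54301013]] [-288.79190612 -148.59029993 1633.49364078]
top 500.1977896410641 321.04040579830155 [[-0.02903438 -0.99940935  0.01838345]
 [-0.9984994   0.02814383 -0.04697726]
 [ 0.04643213 -0.01971982 -0.99872678]] [   7.18445888  543.40081425 1432.07912392]
```

View pics/scene0.png

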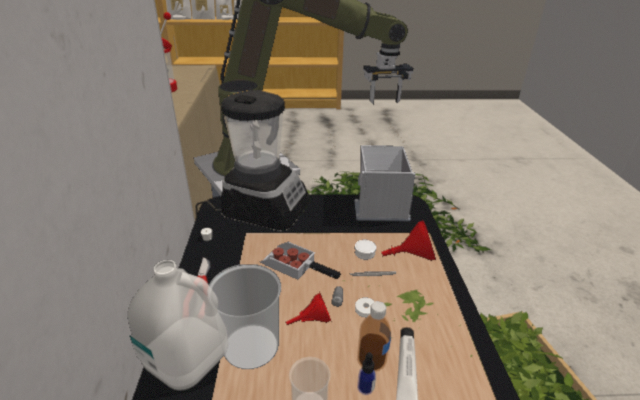

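View pics/top0.png

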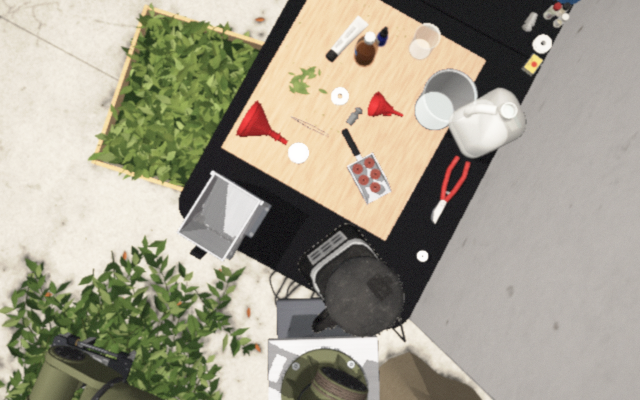

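The scene view shows the dispenser at about (385,182) and the scoop at (290,260), with its handle end at (338,273). In the top view the dispenser is at about (225,215) with the black grip at (198,253); the scoop pan is at (368,178) and its handle end at (345,130). I'll zoom in on these.

```bash
python3 - <<'E'
import cv2,pickle,numpy as np
d=pickle.load(open("cams0.pkl","rb"))
def crop(n,x,y,w,h):return cv2.resize(d[n]["image"][y:y+h,x:x+w,::-1],(400,300),interpolation=cv2.INTER_CUBIC)
a=np.hstack([crop("top",165,165,120,90+10-10),crop("top",320,120,100,75+15-15)])
a=np.vstack([np.hstack([crop("top",170,170,120,90),crop("top",320,122,120,90)]),np.hstack([crop("scene",330,140,120,90),crop("scene",250,220,120,90)])])
cv2.imwrite("pics/zoom.png",a)
E
cat > h.py <<'E'
import numpy as np,pickle
def ray(c,u,v):
    R=np.array(c["R"]);t=np.array(c["t"]);o=-R.T@t
    d=R.T@np.array([(u-c["cx"])/c["fx"],(v-c["cy"])/c["fy"],1]);return o,d
def atz(c,u,v,z):
    o,d=ray(c,u,v);return o+d*(z-o[2])/d[2]
def proj(c,X):
    p=np.atleast_2d(X)@np.array(c["R"]).T+c["t"];return np.c_[c["fx"]*p[:,0]/p[:,2]+c["cx"],c["fy"]*p[:,1]/p[:,2]+c["cy"]]
E
```

```text
(no output)
```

View pics/zoom.png

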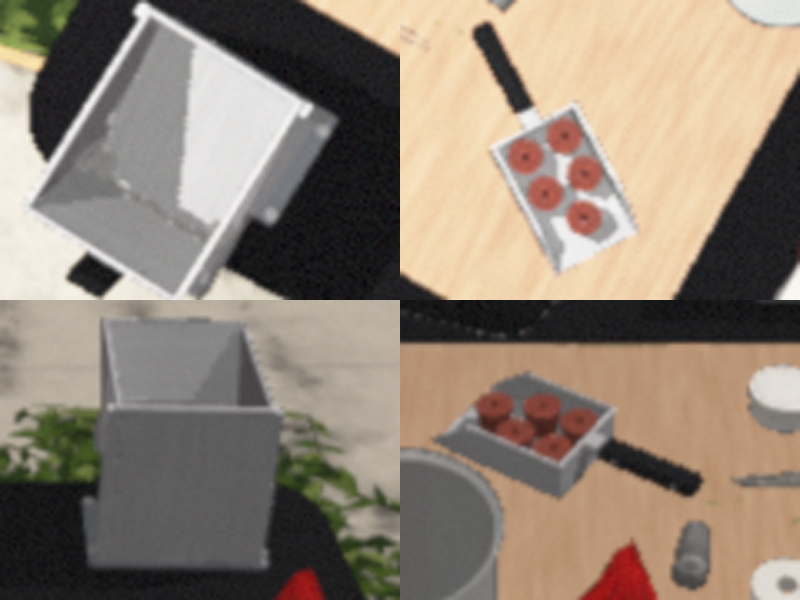

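The zoom shows the rim corners (crop px) at about (142,10), (305,107), (180,297) and (30,207). The grip is beside the front (robot side) edge at (95,273). The scoop's handle runs (480,25)→(528,112), its back corners are (492,150)/(577,105) and its nose corners (560,270)/(635,232).

```bash
python3 - <<'E'
from h import *
d=pickle.load(open("cams0.pkl","rb"));c=d["top"];s=d["scene"]
T=lambda x,y:(170+x*.3,170+y*.3)
P=[atz(c,*T(*p),170) for p in((142,10),(305,107),(180,297),(30,207))]
for i in range(4):print(P[i],np.linalg.norm(P[i]-P[i-1]))
S=lambda x,y:(320+(x-400)*.3,122+y*.3)
for p,z in(((482,25),44.5),((527,112),44.5),((492,150),40.5),((577,105),40.5),((560,270),15),((635,232),15)):print(p,atz(c,*S(*p),z))
# scene: handle end, rim corners
for p in((700,485),(605,445)):print('scene handle',atz(s,250+(p[0]-400)*.3,220+(p[1]-300)*.3,36))
for p in((105,410),(275,412),(103,322),(243,324)):print('scene rim',atz(s,330+p[0]*.3,140+(p[1]-300)*.3,170))
for z in(110,130,150):print('grip',z,atz(c,*T(95,273),z))
E
```

```text
[618.06516584 271.24613147 170.        ] 173.29137489940933
[539.67393575 147.61974053 170.        ] 146.3853459019418
[396.85514909 246.45525427 170.        ] 173.6826548519563
[468.94732359 359.52846117 170.        ] 134.10008107260498
(482, 25) [746.03890728 -80.77097416  44.5       ]
(527, 112) [ 670.35525318 -116.81639108   44.5       ]
(492, 150) [639.10453766 -86.23700047  40.5       ]
(577, 105) [ 675.78892353 -160.21954975   40.5       ]
(560, 270) [ 536.0597109  -143.83203603   15.        ]
(635, 232) [ 567.22533478 -210.15004747   15.        ]
scene handle [749.22204093 -75.92576225  36.        ]
scene handle [ 673.31657175 -113.3572385    36.        ]
scene rim [542.80124176 137.93307124 170.        ]
scene rim [623.03371242 263.86254991 170.        ]
scene rim [400.35085571 244.14006783 170.        ]
scene rim [474.93567986 360.02808401 170.        ]
grip 110 [414.33362809 324.43648885 110.        ]
grip 130 [415.25460777 319.91363295 130.        ]
grip 150 [416.17558745 315.39077704 150.        ]
```

```bash
python3 - <<'E'
from h import *
from scipy.optimize import least_squares
d=pickle.load(open("cams0.pkl","rb"));c=d["top"];s=d["scene"]
def fit(top,sc,x0,name):
    def tr(q,L):
        L=np.array(L,float);C,S=np.cos(q[2]),np.sin(q[2])
        return np.c_[q[0]+C*L[:,0]-S*L[:,1],q[1]+S*L[:,0]+C*L[:,1],L[:,2]]
    def f(q):
        r=[]
        for cam,L in((c,top),(s,sc)):
            if L:r+=list((proj(cam,tr(q,[l[1] for l in L]))-[l[0] for l in L]).ravel())
        return np.array(r)
    o=least_squares(f,x0,loss='soft_l1');print(name,o.x.round(3),f(o.x).round(1))
T=lambda x,y:(170+x*.3,170+y*.3)
S=lambda x,y:(320+(x-400)*.3,122+y*.3)
A=lambda x,y:(330+x*.3,140+(y-300)*.3)
B=lambda x,y:(250+(x-400)*.3,220+(y-300)*.3)
dt=[(T(142,10),(61,70,170)),(T(305,107),(61,-70,170)),(T(180,297),(-118,-70,170)),(T(30,207),(-118,70,170))]
ds=[(A(105,410),(61,-70,170)),(A(278,412),(61,70,170)),(A(103,320),(-118,-70,170)),(A(243,322),(-118,70,170))]
fit(dt,ds,[507,256,.99*0.6],'disp');fit(dt,[],[507,256,.6],'dispT')
st=[(S(482,25),(-155,0,44)),(S(527,112),(-69,0,44)),(S(492,150),(-56,-41,40)),(S(577,105),(-56,41,40)),(S(560,270),(66,-41,12)),(S(635,232),(66,41,12))]
ss=[(B(702,485),(-155,0,36)),(B(605,445),(-69,0,36)),(B(612,410),(-56,41,40)),(B(562,465),(-56,-41,40))]
fit(st,ss,[610,-140,-2.7],'scoop');fit(st,[],[610,-140,-2.7],'scoopT')
E
```

```text
disp [530.506 240.229 -13.145] [ 2.2 -0.8 -0.3 -1.4  0.1  1.3 -1.5 -0.4  2.9 -0.8 -1.2 -0.6 -0.8 -0.3
 -0.3 -0.2]
dispT [ 529.557  240.422 -566.061] [ 2.  -0.3 -0.4 -1.2  0.3  1.7 -1.5  0.2]
scoop [ 609.314 -147.781   -2.669] [ -1.3  -0.4  -0.2  -0.1  -0.2  -0.5  -0.5  -0.7  -0.9   1.5   1.2  -0.7
  -1.5  -0.3  -1.5  -0.2 -16.4  16.6  15.3 -17.7]
scoopT [ 608.319 -148.44    -2.679] [-0.5 -0.3  0.3  0.1  0.2 -0.3 -0.1 -0.3 -1.   1.8  1.4 -0.1]
```

```bash
cat >> h.py <<'E'
from scipy.spatial.transform import Rotation as Ro
DX=np.array([np.cos(-.577),np.sin(-.577),0]);DY=np.array([-DX[1],DX[0],0]);DZ=np.array([0,0,1.]);DO=np.array([530.,240.3,0])
def disp(x,y,z):return DO+x*DX+y*DY+z*DZ
def tool(y,z):
    return Ro.from_matrix(np.c_[np.cross(y,z),y,z])
def delta(s,p,R):
    cur=Ro.from_euler('xyz',s["eef_rot"]);rv=(R*cur.inv()).as_rotvec()
    print('dp',(np.array(p)-s["eef_pos"]).round(1),'rv',rv.round(4),'deg',np.degrees(np.linalg.norm(rv)).round(1))
E
python3 - <<'E'
from h import *
from cell import manip
s=manip.read_state()
Z=.5*DX-.866*DZ;Z/=np.linalg.norm(Z)
p=disp(-192,0,242);print(p);delta(s,p,tool(DY,Z))
E
```

```text
[369.08423261 345.03832061 242.        ]
dp [ 177.6 -170.3   67.4] rv [-0.2351 -0.4691 -0.2159] deg 32.5
```

Emit:
{"method": "move_arm", "body": {"dp": [[35, -34, 20], [35, -34, 20], [36, -34, 14], [36, -34, 10], [36, -34, 3], [0, 0, 0]], "rotation": [[-0.047, -0.094, -0.043], [-0.047, -0.094, -0.043], [-0.047, -0.094, -0.043], [-0.047, -0.094, -0.043], [-0.047, -0.094, -0.043], [0, 0, 0]], "hand": [0, 0, 0, 0, 0, 0], "newtons": 20}}

```text
clock: 0.85
eef_pos: [370.0, 344.3, 241.5]
eef_rot: [-3.141, 0.525, 2.564]
wrist_force: [-0.2, 0.4, 0.5]
finger_gap: 37.2
finger_force: 0.0
```

```bash
python3 - <<'E'
from h import *
from cell import manip,camera
import cv2
s=manip.read_state();c=camera("wrist")
pickle.dump((s,c),open("w1.pkl","wb"));cv2.imwrite("pics/w1.png",c["image"][:,:,::-1])
print(s["clock"],s["eef_pos"],s["eef_rot"],s["finger_gap"]);print(c["mount"],c["fx"])
Rt=Ro.from_euler('xyz',s["eef_rot"]).as_matrix();M=np.array(c["mount"])
Rc=Rt@M[:3,:3];o=Rt@M[:3,3]+s["eef_pos"];w=dict(c,R=Rc.T,t=-Rc.T@o)
print(proj(w,[disp(-120-.5*q,0,117+.866*q) for q in(22,32,42)]))
print(proj(w,[disp(-118,70,170),disp(-118,-70,170)]))
E
```

```text
0.85 [370.01434746 344.33443515 241.48811462] [-3.14129179  0.52500102  2.56440628] 37.210289898754844
[[-6.53532091e-04 -9.69982066e-01 -2.43175582e-01  7.06640967e+01]
 [ 9.99999398e-01 -8.48213412e-04  6.95876202e-04  2.35811411e-01]
 [-8.81252227e-04 -2.43174981e-01  9.69982037e-01 -2.08999707e+02]
 [ 0.00000000e+00  0.00000000e+00  0.00000000e+00  1.00000000e+00]] 316.2455929817478
[[315.67001753 189.15566677]
 [315.66498142 191.16129229]
 [315.65963805 193.2892853 ]]
[[384.4462393  220.91372388]
 [246.92140964 221.04106566]]
```

View pics/w1.png

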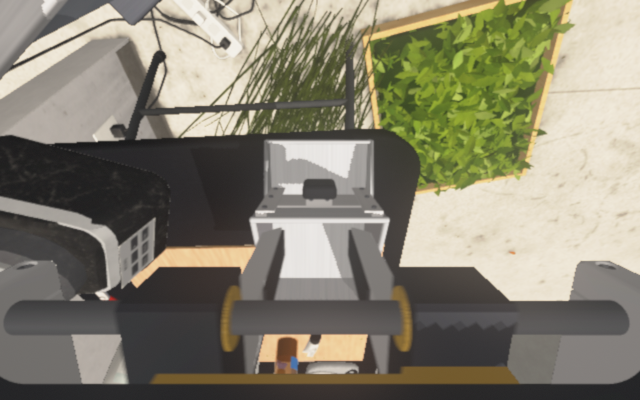

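The wrist view shows the grip at (320,188), width 304–337, and the rim's front corners at (250,218)/(389,218). They sit about 4 px right of prediction, so I shift the dispenser estimate by 3 mm.

```bash
sed -i 's/\[530.,240.3,0\]/[529.5,243.5,0]/' h.py; python3 - <<'E'
from h import *
from cell import manip
s=manip.read_state()
Z=.5*DX-.866*DZ;Z/=np.linalg.norm(Z);print('Z',Z)
for t in(50,0):delta(s,disp(-130.4-.5*t,0,134.6+.866*t),tool(DY,Z))
E
```

```text
Z [ 0.4190607  -0.27276204 -0.86601905]
dp [ 29.9 -17.1 -63.8] rv [-0.0005 -0.0002 -0.0009] deg 0.1
dp [  50.8  -30.7 -107.1] rv [-0.0005 -0.0002 -0.0009] deg 0.1
```

Emit:
{"method": "move_arm", "body": {"dp": [[15, -8.5, -32], [15, -8.5, -32], [0, 0, 0], [0, 0, 0]], "rotation": [[0, 0, 0], [0, 0, 0], [0, 0, 0], [0, 0, 0]], "hand": [0, 0, 0, 0]}}

```text
clock: 1.4
eef_pos: [399.3, 329.6, 179.3]
eef_rot: [3.139, 0.524, 2.565]
wrist_force: [-1.1, 0.0, 0.9]
finger_gap: 0.6
finger_force: 0.0
```

Emit:
{"method": "move_arm", "body": {"dp": [[3.4, -2.2, -7], [3.4, -2.2, -7], [3.4, -2.2, -7], [3.3, -2.2, -7], [0, 0, 0]], "rotation": [[0, 0, 0], [0, 0, 0], [0, 0, 0], [0, 0, 0], [0, 0, 0]], "hand": [0, 0, 0, 0, 0]}}

```text
clock: 2.02
eef_pos: [413.1, 319.3, 149.4]
eef_rot: [3.142, 0.524, 2.566]
wrist_force: [-0.2, -0.3, 0.6]
finger_gap: 0.5
finger_force: 0.0
```

```bash
python3 - <<'E'
from cell import camera
import cv2,numpy as np
c=camera("wrist");t=camera("top")
a=cv2.resize(c["image"][110:260,220:420,::-1],(400,300));b=cv2.resize(t["image"][170:290,140:300,::-1],(400,300))
cv2.imwrite("pics/w2.png",np.hstack([a,b]))
E
```

```text
(no output)
```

View pics/w2.png

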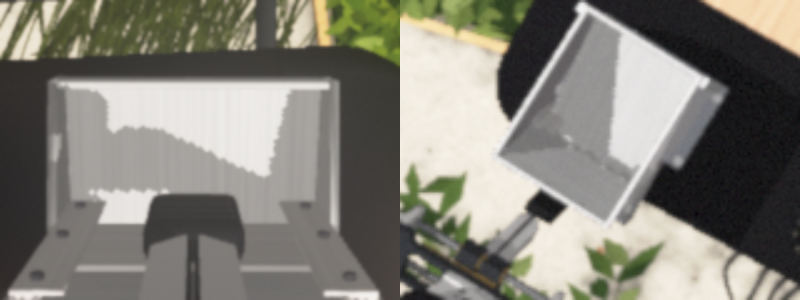

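The wrist crop shows the finger tips centred on the grip's top face (about (192,235)). I'll continue down the track and watch the force.

Emit:
{"method": "move_arm", "body": {"dp": [[2.1, -1.4, -4.3], [2.1, -1.4, -4.3]], "rotation": [[0, 0, 0], [0, 0, 0]], "hand": [0, 0]}}

```text
clock: 2.38
eef_pos: [417.4, 316.9, 141.2]
eef_rot: [3.14, 0.524, 2.565]
wrist_force: [0.2, 0.2, -0.2]
finger_gap: 0.6
finger_force: 0.0
```

Emit:
{"method": "move_arm", "body": {"dp": [[1.2, -0.8, -2.6], [0.8, -0.5, -1.7]], "rotation": [[0, 0, 0], [0, 0, 0]], "hand": [0, 0]}}

```text
clock: 2.62
eef_pos: [419.3, 315.6, 136.9]
eef_rot: [3.14, 0.524, 2.565]
wrist_force: [-0.5, 0.8, 0.2]
finger_gap: 0.8
finger_force: 0.0
```

```bash
python3 - <<'E'
from cell import camera,manip
import cv2,numpy as np
c=camera("wrist");t=camera("top");s=camera("scene")
a=cv2.resize(c["image"][110:260,220:420,::-1],(400,300));b=cv2.resize(t["image"][230:275,170:230,::-1],(400,300),interpolation=cv2.INTER_CUBIC)
cv2.imwrite("pics/w3.png",np.hstack([a,b]))
print(manip.read_state()["wrist_force"])
E
```

```text
[ 0.11794347 -0.59234448  0.04567039]
```

View pics/w3.png

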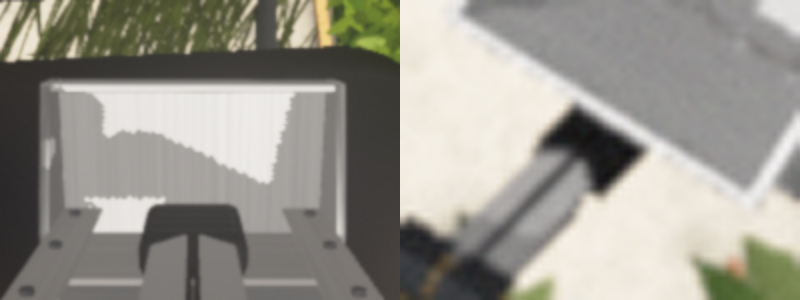

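```bash
python3 - <<'E'
from h import *
from cell import manip
s1,c=pickle.load(open("w1.pkl","rb"));M=np.array(c["mount"])
Rt0=Ro.from_euler('xyz',s1["eef_rot"])
XS=.866*DX+.5*DZ;ZS=-.5*DX+.866*DZ;SILL=disp(-56,0,62)
for pos,lab in((s1["eef_pos"],'w1 top180'),(np.array([413.1,319.3,149.4]),'w2 r207 x 293-342'),(np.array([419.3,315.6,136.9]),'w3 r212.5 x290-343.5')):
    Rt=Rt0.as_matrix();Rc=Rt@M[:3,:3];o=Rt@M[:3,3]+pos;w=dict(c,R=Rc.T,t=-Rc.T@o)
    print(lab,'tip in sill:',(XS@(pos-SILL)).round(1),(DY@(pos-SILL)).round(1),(ZS@(pos-SILL)).round(1), 'tip px',proj(w,pos).round(0))
    for q in(0,15,30,40):
        pts=[SILL+XS*(-28+a)+ZS*(80+q+b)+DY*17*e for a,b,e in((-7,-24,1),(-7,20,-1),(-7,20,1),(7,20,1))]
        print(q,proj(w,pts).round(0).tolist())
E
```

```text
w1 top180 tip in sill: -25.1 -2.5 221.8 tip px [[315. 227.]]
0 [[332.0, 174.0], [302.0, 181.0], [334.0, 181.0], [334.0, 194.0]]
15 [[333.0, 176.0], [301.0, 183.0], [335.0, 183.0], [335.0, 197.0]]
30 [[333.0, 178.0], [301.0, 186.0], [336.0, 186.0], [335.0, 200.0]]
40 [[334.0, 180.0], [300.0, 189.0], [336.0, 189.0], [336.0, 203.0]]
w2 r207 x 293-342 tip in sill: -28.1 0.0 117.1 tip px [[315. 227.]]
0 [[335.0, 197.0], [293.0, 210.0], [338.0, 210.0], [338.0, 228.0]]
15 [[336.0, 201.0], [291.0, 216.0], [340.0, 216.0], [339.0, 235.0]]
30 [[337.0, 205.0], [289.0, 223.0], [342.0, 223.0], [341.0, 243.0]]
40 [[338.0, 209.0], [288.0, 228.0], [343.0, 228.0], [342.0, 249.0]]
w3 r212.5 x290-343.5 tip in sill: -28.1 0.3 102.7 tip px [[315. 227.]]
0 [[336.0, 201.0], [291.0, 216.0], [339.0, 216.0], [339.0, 235.0]]
15 [[337.0, 205.0], [289.0, 223.0], [341.0, 223.0], [341.0, 243.0]]
30 [[338.0, 210.0], [287.0, 230.0], [343.0, 230.0], [342.0, 252.0]]
40 [[339.0, 214.0], [285.0, 236.0], [344.0, 236.0], [344.0, 259.0]]
```

Emit:
{"method": "move_arm", "body": {"dp": [[-12, 8, 25], [-12, 8, 25], [22, -14, 15], [22, -14, 15], [0, 0, 0], [0, 0, 0]], "rotation": [[0, 0, 0], [0, 0, 0], [0, 0, 0], [0, 0, 0], [0, 0, 0], [0, 0, 0]], "hand": [0, 0, 0, 0, 0, 0]}}

```text
clock: 3.52
eef_pos: [438.7, 303.8, 216.6]
eef_rot: [3.141, 0.524, 2.566]
wrist_force: [-0.5, -0.7, 0.5]
finger_gap: 0.4
finger_force: 0.0
```

```bash
cat >> h.py <<'E'
def wcam(s,c):
    Rt=Ro.from_euler('xyz',s["eef_rot"]).as_matrix();M=np.array(c["mount"])
    Rc=Rt@M[:3,:3];o=Rt@M[:3,3]+s["eef_pos"];return dict(c,R=Rc.T,t=-Rc.T@o)
XS=.866*DX+.5*DZ;ZS=-.5*DX+.866*DZ;SILL=disp(-56,0,62)
E
python3 - <<'E'
from h import *
from cell import manip,camera
import cv2
s=manip.read_state();c=camera("wrist");pickle.dump((s,c),open("w4.pkl","wb"))
s1,c1=pickle.load(open("w1.pkl","rb"))
a=cv2.resize(c["image"][80:230,220:420,::-1],(600,450),interpolation=cv2.INTER_CUBIC)
b=cv2.resize(c1["image"][160:210,287:353,::-1],(198,150),interpolation=cv2.INTER_CUBIC)
a=cv2.copyMakeBorder(a,0,0,0,198,0);a[:150,600:]=b
cv2.imwrite("pics/w4.png",a);print(s["clock"],s["eef_pos"],s["wrist_force"])
E
```

```text
3.525 [438.73082018 303.75013101 216.55737412] [-0.46886982 -0.68616235  0.46662929]
```

View pics/w4.png

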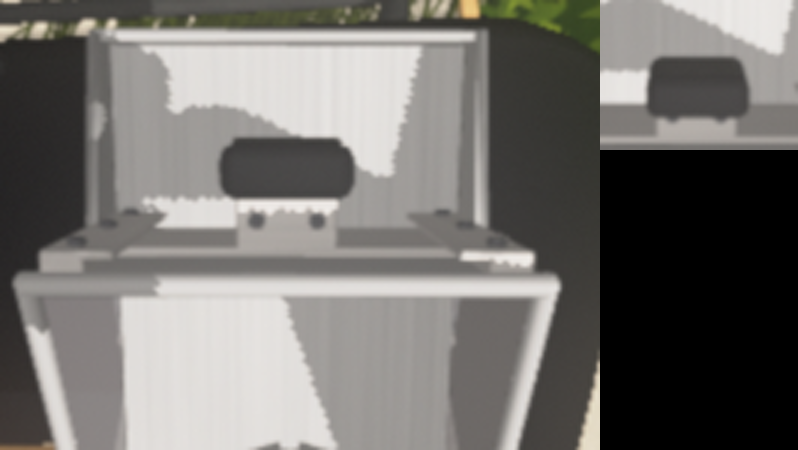

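```bash
python3 - <<'E'
from h import *
for f in("w1.pkl","w4.pkl"):
    s,c=pickle.load(open(f,"rb"));w=wcam(s,c)
    print(f,'rim',proj(w,[disp(-118,-70,170),disp(-118,70,170)]).round(1).tolist())
    for q in(0,10,20,30,40):
        P=lambda a,b,e:SILL+XS*(-28+a)+ZS*(80+q+b)+DY*17*e
        print(q,proj(w,[P(-7,-24,-1),P(-7,20,-1),P(7,20,-1),P(7,20,1),P(7,-24,1)]).round(1).tolist())
E
```

```text
w1.pkl rim [[249.0, 219.6], [387.1, 219.5]]
0 [[303.5, 174.1], [301.9, 180.8], [302.1, 193.7], [333.8, 193.6], [331.8, 185.6]]
10 [[303.2, 175.5], [301.5, 182.6], [301.7, 195.8], [334.3, 195.8], [332.2, 187.2]]
20 [[302.8, 177.0], [301.1, 184.4], [301.2, 198.1], [334.9, 198.0], [332.6, 189.0]]
30 [[302.5, 178.5], [300.6, 186.4], [300.8, 200.5], [335.5, 200.4], [333.1, 190.9]]
40 [[302.1, 180.1], [300.1, 188.6], [300.3, 203.0], [336.1, 203.0], [333.6, 192.8]]
w4.pkl rim [[224.5, 174.0], [403.8, 174.0]]
0 [[296.8, 126.3], [293.7, 127.1], [294.0, 144.2], [334.5, 144.2], [331.9, 141.1]]
10 [[296.2, 126.5], [292.9, 127.3], [293.2, 145.1], [335.2, 145.1], [332.4, 141.7]]
20 [[295.5, 126.7], [292.0, 127.5], [292.3, 146.0], [336.0, 146.0], [333.0, 142.4]]
30 [[294.8, 126.8], [291.0, 127.8], [291.4, 147.0], [336.9, 147.0], [333.6, 143.1]]
40 [[294.1, 127.0], [290.0, 128.0], [290.4, 148.1], [337.8, 148.1], [334.2, 143.9]]
```

```bash
python3 - <<'E'
from h import *
from cell import camera
import cv2
d=pickle.load(open("cams0.pkl","rb"));c=camera("top")
o=[]
for im in(d["top"]["image"],c["image"]):
    o.append(cv2.resize(im[230:275,170:230,::-1],(400,300),interpolation=cv2.INTER_CUBIC))
cv2.imwrite("pics/t5.png",np.hstack(o))
w=d["top"]
for q in(0,10,20,30,40):
    P=lambda a,b,e:SILL+XS*(-28+a)+ZS*(80+q+b)+DY*17*e
    print(q,((proj(w,[P(-7,20,-1),P(-7,20,1),P(7,20,1),P(7,-24,1),P(7,-24,-1)])-[170,230])*6.667).round(0).tolist())
E
```

```text
0 [[231.0, 169.0], [158.0, 123.0], [170.0, 98.0], [221.0, 48.0], [293.0, 91.0]]
10 [[220.0, 181.0], [146.0, 135.0], [158.0, 110.0], [210.0, 59.0], [282.0, 103.0]]
20 [[208.0, 193.0], [134.0, 148.0], [146.0, 122.0], [198.0, 70.0], [271.0, 115.0]]
30 [[196.0, 206.0], [121.0, 160.0], [134.0, 134.0], [187.0, 81.0], [260.0, 126.0]]
40 [[184.0, 219.0], [109.0, 172.0], [121.0, 146.0], [175.0, 93.0], [249.0, 138.0]]
```

View pics/t5.png

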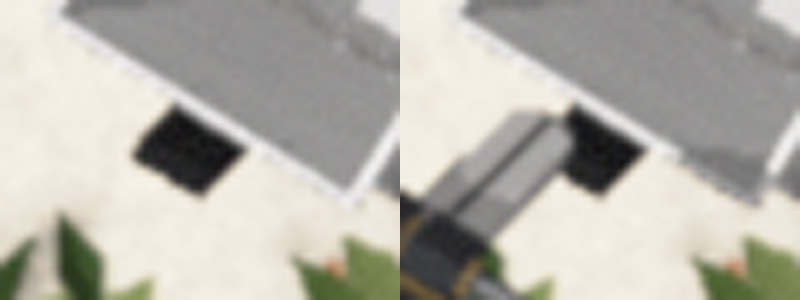

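```bash
python3 - <<'E'
from h import *
s1,c=pickle.load(open("w1.pkl","rb"));s4,_=pickle.load(open("w4.pkl","rb"))
for pos,l in((s1["eef_pos"],'w1'),([413.1,319.3,149.4],'w2 lip row 150, x243.. 385'),([419.3,315.6,136.9],'w3 lip 152.5, x 244-388'),(s4["eef_pos"],'w4 lip row 92, x 250-379')):
    w=wcam(dict(s1,eef_pos=np.array(pos)),c)
    print(l,proj(w,[disp(-115,0,28),disp(-115,-66,28),disp(-115,66,28)]).round(1).tolist())
E
```

```text
w1 [[317.5, 142.9], [268.3, 143.0], [366.6, 142.9]]
w2 lip row 150, x243.. 385 [[315.5, 152.6], [251.0, 152.7], [380.0, 152.5]]
w3 lip 152.5, x 244-388 [[315.2, 154.0], [247.8, 154.1], [382.6, 154.0]]
w4 lip row 92, x 250-379 [[314.6, 94.9], [255.2, 94.9], [374.1, 94.8]]
```

```bash
python3 - <<'E'
from h import *
c=pickle.load(open("cams0.pkl","rb"))["top"]
for l,p in(('w4',[438.7,303.8,216.6]),('w3',[419.3,315.6,136.9])):
    pts=[np.array(p)+a*XS+e*12.5*DY for a in(-8,8) for e in(-1,1)]+[np.array(p)]
    print(l,((proj(c,pts)-[170,230])*6.667+[400,0]).round(0).tolist())
E
```

```text
w4 [[601.0, 127.0], [543.0, 91.0], [616.0, 95.0], [558.0, 60.0], [580.0, 93.0]]
w3 [[617.0, 167.0], [563.0, 134.0], [631.0, 138.0], [577.0, 105.0], [597.0, 136.0]]
```

The top view shows the visible fingertips about 25 mm short of the nominal TCP and the gate unmoved, so there was no contact. I'll go back and continue down the track, watching the force.

Emit:
{"method": "move_arm", "body": {"dp": [[-22, 14, -15], [-22, 14, -15], [12, -8, -25], [12.5, -8, -25], [0, 0, 0]], "rotation": [[0, 0, 0], [0, 0, 0], [0, 0, 0], [0, 0, 0], [0, 0, 0]], "hand": [0, 0, 0, 0, 0]}}

```text
clock: 4.25
eef_pos: [419.1, 315.0, 135.6]
eef_rot: [-3.139, 0.524, 2.567]
wrist_force: [-0.6, 0.1, 0.2]
finger_gap: 0.5
finger_force: 0.0
```

Emit:
{"method": "move_arm", "body": {"dp": [[1.3, -0.8, -2.6], [1.3, -0.8, -2.6], [1.3, -0.8, -2.6]], "rotation": [[0, 0, 0], [0, 0, 0], [0, 0, 0]], "hand": [0, 0, 0]}}

```text
clock: 4.62
eef_pos: [423.7, 313.7, 129.9]
eef_rot: [3.139, 0.524, 2.565]
wrist_force: [-2.3, 1.9, 2.2]
finger_gap: 0.3
finger_force: 1.7
```

Emit:
{"method": "move_arm", "body": {"dp": [[1.3, -0.8, -2.6], [1.3, -0.8, -2.6], [1.3, -0.8, -2.6]], "rotation": [[0, 0, 0], [0, 0, 0], [0, 0, 0]], "hand": [0, 0, 0]}}

```text
clock: 5.0
eef_pos: [427.7, 311.0, 121.4]
eef_rot: [3.14, 0.524, 2.565]
wrist_force: [-1.7, 3.9, 2.6]
finger_gap: 0.4
finger_force: 1.7
```

```bash
python3 - <<'E'
from h import *
from cell import manip,camera
import cv2
s=manip.read_state();c=camera("wrist");t=camera("top")
a=cv2.resize(c["image"][110:260,220:420,::-1],(400,300));b=cv2.resize(t["image"][230:275,170:230,::-1],(400,300),interpolation=cv2.INTER_CUBIC)
cv2.imwrite("pics/w6.png",np.hstack([a,b]));print(s["wrist_force"],s["eef_pos"])
E
```

```text
[-1.72375278  3.85257926  2.56983175] [427.71900136 310.96463777 121.4410525 ]
```

View pics/w6.png

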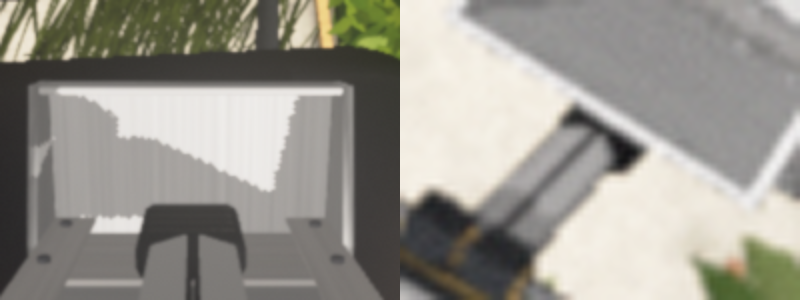

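The view shows the tips seated on the grip's top, with the grip fixed relative to the tool, so the gate is now moving. I'll keep pushing until the hard stop.

Emit:
{"method": "move_arm", "body": {"dp": [[1.3, -0.8, -2.6], [1.3, -0.8, -2.6], [1.3, -0.8, -2.6]], "rotation": [[0, 0, 0], [0, 0, 0], [0, 0, 0]], "hand": [0, 0, 0]}}

```text
clock: 5.48
eef_pos: [431.4, 308.2, 113.5]
eef_rot: [3.141, 0.524, 2.565]
wrist_force: [-3.8, 0.3, 2.6]
finger_gap: 0.6
finger_force: 1.7
```

Emit:
{"method": "move_arm", "body": {"dp": [[1.3, -0.8, -2.6], [0.8, -0.6, -1.7]], "rotation": [[0, 0, 0], [0, 0, 0]], "hand": [0, 0]}}

```text
clock: 5.72
eef_pos: [433.5, 306.8, 109.1]
eef_rot: [3.141, 0.524, 2.565]
wrist_force: [-3.9, -0.8, 2.1]
finger_gap: 0.5
finger_force: 1.7
```

Emit:
{"method": "move_arm", "body": {"dp": [[0.8, -0.6, -1.7], [0.8, -0.6, -1.7]], "rotation": [[0, 0, 0], [0, 0, 0]], "hand": [0, 0]}}

```text
clock: 5.98
eef_pos: [434.6, 306.9, 107.9]
eef_rot: [3.138, 0.524, 2.564]
wrist_force: [-37.8, 4.7, 41.7]
finger_gap: 0.7
finger_force: 26.3
```

Emit:
{"method": "move_arm", "body": {"dp": [[0.8, -0.6, -1.7], [0.8, -0.6, -1.7]], "rotation": [[0, 0, 0], [0, 0, 0]], "hand": [0, 0]}}

```text
clock: 6.22
eef_pos: [435.2, 307.1, 107.3]
eef_rot: [3.135, 0.524, 2.562]
wrist_force: [-70.6, 6.1, 78.5]
finger_gap: 0.3
finger_force: 49.9
```

The hard stop was reached at about 29 mm of travel, which fits the given range. Backing off.

Emit:
{"method": "move_arm", "body": {"dp": [[-2, 1.4, 4.3], [-8, 6, 17], [-16, 11, 34], [-16, 11, 34], [0, 0, 0], [0, 0, 0]], "rotation": [[0, 0, 0], [0, 0, 0], [0, 0, 0], [0, 0, 0], [0, 0, 0], [0, 0, 0]], "hand": [0, 0, 0, 0, 0.6, 0.6]}}

```text
clock: 6.98
eef_pos: [394.9, 333.7, 191.1]
eef_rot: [3.141, 0.524, 2.566]
wrist_force: [0.4, -0.7, -0.3]
finger_gap: 17.3
finger_force: 0.0
```

```bash
python3 - <<'E'
from h import *
from cell import manip,camera
import cv2
s=manip.read_state();c=camera("wrist");t=camera("top");pickle.dump((s,c,t),open("w7.pkl","wb"))
print(s["clock"],s["eef_pos"],s["finger_gap"],s["wrist_force"])
d=pickle.load(open("cams0.pkl","rb"))["top"]
for im in(d["image"],t["image"]):
    m=(im[235:275,180:225].max(2)<55)
    n,l,st,ce=cv2.connectedComponentsWithStats(m.astype(np.uint8))
    print([(a.tolist(),(b+[180,235]).round(1).tolist()) for a,b in zip(st[1:],ce[1:]) if a[4]>15])
for f in("w1.pkl","w4.pkl","w7.pkl"):
    r=pickle.load(open(f,"rb"));w=wcam(r[0],r[1]);im=r[1]["image"]
    y0=110;m=(im[y0:215,290:345].max(2)<70)
    n,l,st,ce=cv2.connectedComponentsWithStats(m.astype(np.uint8))
    print(f,[((a[0]+290,a[1]+y0,a[2],a[3],a[4])) for a in st[1:] if a[4]>60])
    for q in(0,10,20,30):
        P=lambda a,b,e:SILL+XS*(-28+a)+ZS*(80+q+b)+DY*17*e
        print(q,proj(w,[P(-7,-24,-1),P(7,20,-1),P(7,20,1)]).round(1).tolist())
E
```

```text
6.975 [394.86776813 333.69950592 191.05013036] 17.30085587741316 [ 0.43247872 -0.69168715 -0.27052355]
[([11, 12, 15, 11, 91], [197.7, 252.2])]
[]
w1.pkl [(np.int32(290), np.int32(130), np.int32(55), np.int32(9), np.int32(419)), (np.int32(304), np.int32(180), np.int32(30), np.int32(10), np.int32(195))]
0 [[303.5, 174.1], [302.1, 193.7], [333.8, 193.6]]
10 [[303.2, 175.5], [301.7, 195.8], [334.3, 195.8]]
20 [[302.8, 177.0], [301.2, 198.1], [334.9, 198.0]]
30 [[302.5, 178.5], [300.8, 200.5], [335.5, 200.4]]
w4.pkl [(np.int32(294), np.int32(127), np.int32(40), np.int32(18), np.int32(190))]
0 [[296.8, 126.3], [294.0, 144.2], [334.5, 144.2]]
10 [[296.2, 126.5], [293.2, 145.1], [335.2, 145.1]]
20 [[295.5, 126.7], [292.3, 146.0], [336.0, 146.0]]
30 [[294.8, 126.8], [291.4, 147.0], [336.9, 147.0]]
w7.pkl [(np.int32(290), np.int32(133), np.int32(55), np.int32(11), np.int32(546)), (np.int32(297), np.int32(187), np.int32(34), np.int32(20), np.int32(325))]
0 [[296.7, 185.2], [294.1, 210.1], [332.0, 210.1]]
10 [[296.1, 187.2], [293.4, 213.2], [332.5, 213.2]]
20 [[295.5, 189.3], [292.6, 216.6], [333.2, 216.6]]
30 [[294.9, 191.5], [291.7, 220.2], [333.9, 220.2]]
```

```bash
cat > kin.py <<'E'
from h import *
from scipy.optimize import least_squares
def fk(q,p,full=False):
    h,a1,L1,a3,L2,d4,LT,ay=p
    T=[];R=Ro.identity();x=np.zeros(3)
    def mv(v):
        nonlocal x; x=x+R.apply(v);T.append(x)
    R=R*Ro.from_euler('z',q[0]);mv([a1,ay,h])
    R=R*Ro.from_euler('y',q[1]);mv([0,0,L1])
    R=R*Ro.from_euler('y',q[2]);mv([a3,0,L2])
    R=R*Ro.from_euler('z',q[3])*Ro.from_euler('y',q[4]);mv([0,d4,0])
    R=R*Ro.from_euler('z',q[5]);mv([0,0,LT])
    return (T,R) if full else (x,R)
E
python3 - <<'E'
from kin import *
from cell import manip
S=[pickle.load(open(f,"rb"))[0] for f in("w1.pkl","w4.pkl","w7.pkl")]
S.append(dict(joints=np.array([1.14841403,.300463,1.5215867,0,1.32067441,-.0665793]),eef_pos=np.array([191.46,515.29,174.49]),eef_rot=np.array([-3.14046,-.00008,2.785788])))
for s in S:
    print(s["joints"].round(3));x,R=fk(s["joints"],[0]*8);A=(R.inv()*Ro.from_euler('xyz',s["eef_rot"]));print(A.as_rotvec().round(3))
def f(p):return np.concatenate([fk(s["joints"],p)[0]-s["eef_pos"] for s in S])
def g(p):return np.r_[f(p),1e-3*(p-np.array([300,0,500,0,450,0,300,0]))]
o=least_squares(g,[300,0,500,0,450,0,300,0]);print(o.x.round(1),f(o.x).round(1))
E
```

```text
[ 0.978  0.148  1.645 -0.537  1.371  0.099]
[0.    0.    1.571]
[ 0.816  0.179  1.668 -0.547  1.243 -0.012]
[-0.    -0.     1.571]
[ 0.923  0.2    1.705 -0.555  1.247  0.112]
[-0.    -0.     1.571]
[ 1.148  0.3    1.522  0.     1.321 -0.067]
[-0.     0.     1.571]
[221.2  -0.  424.2  40.9 447.5   0.  301.   36.6] [ 0.  0.  0.  0.  0. -0. -0. -0. -0. -0.  0.  0.]
```

```bash
cat >> kin.py <<'E'
P=[221.2,0,424.2,40.9,447.5,0,301,36.6]
LO=np.array([-3.03,-.79,.23,-1.04,0,-2.55]);HI=np.array([3.03,2.21,2.52,4.18,3.07,2.55])
FL=Ro.from_rotvec([0,0,np.pi/2])
def ik(p,R,q0):
    def f(q):
        x,r=fk(q,P);return np.r_[(x-p)/100,((r*FL).inv()*R).as_rotvec()]
    o=least_squares(f,np.clip(q0,LO+.01,HI-.01),bounds=(LO,HI));return o.x,np.abs(o.fun).max()
SY=-2.675;SX=np.array([np.cos(SY),np.sin(SY),0]);SYv=np.array([-SX[1],SX[0],0])
HND=np.array([609,-148,6.5])-95*SX+30*DZ
def scoopR(th,sg=1,yaw=SY,lean=0): # th: nose down; tool down at th=0, y=sg*scoop y
    X=np.array([np.cos(yaw),np.sin(yaw),0]);Y=np.array([-X[1],X[0],0])
    base=tool(sg*Y,-DZ);return Ro.from_rotvec((th+lean)*Y)*base
E
python3 - <<'E'
from kin import *
print(HND,SX,SYv)
q7=pickle.load(open("w7.pkl","rb"))[0]["joints"]
for sg in(1,-1):
  for lean in(0,-.3):
    R=scoopR(0,sg,lean=lean);z=R.apply([0,0,1])
    q=q7
    for name,dz in(('above',150),('grasp',0)):
        q,e=ik(HND+[0,0,dz]+19*z,R,q);T,_=fk(q,P,True)
        print(sg,lean,name,q.round(2),round(e,4),'elbow',T[1].round(0),'wrist',T[2].round(0))
    for yaw in(SY,-2.148,2.56):
      NX=np.array([np.cos(yaw),np.sin(yaw),0]);q=None
      for th in(-.1,.5,1.0,1.1):
        R=scoopR(th,sg,yaw,lean);rot=Ro.from_rotvec(th*np.array([-NX[1],NX[0],0]))
        nose=disp(-30,0,170)
        gp=nose-rot.apply(161*NX-25*DZ);z=R.apply([0,0,1])
        q,e=ik(gp+19*z,R,q7 if q is None else q);T,_=fk(q,P,True)
        print(sg,lean,round(yaw,2),th,q.round(2),round(e,4),gp.round(0),'wr',T[2].round(0))
E
```

```text
[ 693.84509376 -105.26465088   36.5       ] [-0.89310625 -0.44984578  0.        ] [ 0.44984578 -0.89310625  0.        ]
1 0 above [-0.2   0.66  1.02  0.    1.47  0.9 ] 0.0 elbow [262. -17. 556.] wrist [ 694. -105.  468.]
1 0 grasp [-0.2   0.78  1.16 -0.    1.19  0.9 ] 0.0 elbow [301. -25. 521.] wrist [ 694. -105.  319.]
1 0 -2.67 -0.1 [ 0.43  0.82  0.77 -0.    1.65  1.53] 0.0 [650. 333. 179.] wr [675. 346. 459.]
1 0 -2.67 0.5 [0.41 0.3  1.43 0.03 0.92 1.5 ] 0.0 [620. 318. 269.] wr [499. 257. 517.]
1 0 -2.67 1.0 [ 0.39 -0.05  1.92  0.25  0.27  1.29] 0.0 [563. 290. 319.] wr [351. 183. 471.]
1 0 -2.67 1.1 [ 0.38 -0.1   2.02  0.55  0.15  0.99] 0.0 [550. 283. 325.] wr [325. 170. 453.]
1 0 -2.15 -0.1 [ 0.55  0.77  0.86 -0.04  1.6   1.13] 0.0 [593. 396. 179.] wr [608. 420. 459.]
1 0 -2.15 0.5 [0.41 0.3  1.43 0.32 1.01 0.87] 0.0 [575. 368. 269.] wr [501. 255. 517.]
1 0 -2.15 1.0 [0.19 0.03 1.85 1.06 0.77 0.15] 0.0 [540. 315. 319.] wr [411. 116. 471.]
1 0 -2.15 1.1 [ 0.14 -0.01  1.93  1.25  0.79 -0.04] 0.0 [532. 302. 325.] wr [395.  92. 453.]
1 0 2.56 -0.1 [ 0.39  0.26  1.89 -1.04  0.45 -2.55
[... 3684 characters left out ...]
] wr [653. 488. 439.]
-1 -0.3 -2.15 0.5 [ 0.48  0.45  1.16  0.1   1.36 -2.1 ] 0.0 [575. 368. 269.] wr [544. 321. 546.]
-1 -0.3 -2.15 1.0 [ 0.28  0.08  1.65  0.56  0.93 -2.52] 0.0 [540. 315. 319.] wr [441. 163. 535.]
-1 -0.3 -2.15 1.1 [ 0.25  0.02  1.72  0.62  0.88 -2.55] 0.0387 [532. 302. 325.] wr [419. 145. 530.]
-1 -0.3 2.56 -0.1 [ 0.1   0.78  0.89  0.25  1.78 -0.87] 0.0 [640. 170. 179.] wr [732. 110. 439.]
-1 -0.3 2.56 0.5 [ 0.31  0.39  1.24 -0.16  1.39 -0.66] 0.0 [612. 189. 269.] wr [566. 220. 546.]
-1 -0.3 2.56 1.0 [ 0.6   0.19  1.52 -0.69  1.21 -0.21] 0.0 [559. 224. 319.] wr [408. 323. 535.]
-1 -0.3 2.56 1.1 [ 0.67  0.18  1.57 -0.81  1.22 -0.1 ] 0.0 [547. 232. 325.] wr [378. 343. 521.]
```

```bash
python3 - <<'E'
from kin import *
from cell import manip
s=manip.read_state();R=scoopR(0);delta(s,HND+[0,0,161],R)
cur=Ro.from_euler('xyz',s["eef_rot"])
# via: straighten tilt then yaw about z
Zt=cur.apply([0,0,1]);ax=np.cross(Zt,-DZ);rv=ax/np.linalg.norm(ax)*np.arccos(-Zt[2]);print('tilt',rv)
print('yaw',(R*(Ro.from_rotvec(rv)*cur).inv()).as_rotvec())
E
```

```text
dp [ 298.9 -438.7    6.8] rv [ 0.6311 -0.0355 -2.0426] deg 122.5
tilt [ 0.28623052  0.43937135 -0.        ]
yaw [ 2.84755085e-16 -3.59181516e-17 -2.09914019e+00]
```

Emit:
{"method": "move_arm", "body": {"dp": [[0, 0, 50], [0, 0, 50], [10, -15, 0], [24, -35, 0], [24, -35, 0], [24, -35, 0], [24, -35, 0], [24, -35, 0], [24, -35, 0], [24, -35, 0]], "rotation": [[0.0954, 0.1465, 0], [0.0954, 0.1465, 0], [0.0954, 0.1465, 0], [0, 0, -0.175], [0, 0, -0.175], [0, 0, -0.175], [0, 0, -0.175], [0, 0, -0.175], [0, 0, -0.175], [0, 0, -0.175]], "hand": [1, 1, 1, 1, 1, 1, 1, 1, 1, 1]}}

```text
clock: 8.32
eef_pos: [573.5, 72.2, 290.8]
eef_rot: [3.141, 0.001, 1.333]
wrist_force: [-0.1, 0.3, -0.8]
finger_gap: 94.2
finger_force: 0.0
```

Emit:
{"method": "move_arm", "body": {"dp": [[24, -35, -10], [24, -35, -20], [24, -35, -20], [24, -35, -20], [25, -39, -23], [0, 0, 0]], "rotation": [[0, 0, -0.175], [0, 0, -0.175], [0, 0, -0.175], [0, 0, -0.175], [0, 0, -0.175], [0, 0, 0]], "hand": [1, 1, 1, 1, 1, 1]}}

```text
clock: 9.07
eef_pos: [693.2, -108.1, 193.8]
eef_rot: [-3.14, 0.005, 0.459]
wrist_force: [-0.5, 1.1, 0.5]
finger_gap: 93.9
finger_force: 0.0
```

```bash
python3 - <<'E'
from kin import *
from cell import manip,camera
import cv2
s=manip.read_state();c=camera("wrist");sc=camera("scene");pickle.dump((s,c,sc),open("w8.pkl","wb"))
print(s["clock"]);delta(s,HND+[0,0,161],scoopR(0))
w=wcam(s,c);im=c["image"]
def S(x,y,z):return np.array([609,-148,6.5])+x*SX+y*SYv+z*DZ
for n,p in(('end',S(-155,0,38)),('grip',S(-95,0,38)),('back',S(-56,0,34)),('nose',S(66,0,5))):print(n,proj(w,p).round(0))
hsv=cv2.cvtColor(im,cv2.COLOR_RGB2HSV)
for nm,m in(('black',im.max(2)<60),('red',(hsv[...,1]>110)&((hsv[...,0]<8)|(hsv[...,0]>172)))):
    n,l,st,ce=cv2.connectedComponentsWithStats(m.astype(np.uint8))
    print(nm,[(a.tolist(),b.round(1).tolist()) for a,b in zip(st[1:],ce[1:]) if a[4]>80])
E
```

```text
9.075
dp [0.6 2.8 3.7] rv [ 0.0007 -0.0057  0.0071] deg 0.5
end [[314. 130.]]
grip [[315. 183.]]
back [[315. 214.]]
nose [[316. 293.]]
black [([0, 0, 640, 400, 56118], [160.4, 285.4]), ([306, 142, 15, 58, 191], [315.9, 180.4]), ([395, 235, 245, 139, 15370], [543.3, 310.6]), ([396, 350, 66, 24, 920], [434.4, 364.6])]
red [([17, 0, 162, 90, 4114], [108.5, 26.9]), ([385, 80, 74, 84, 3308], [423.3, 116.4]), ([287, 216, 24, 49, 889], [298.6, 239.5]), ([317, 216, 24, 49, 882], [328.8, 239.6]), ([304, 263, 22, 26, 434], [314.3, 276.1]), ([481, 290, 13, 10, 94], [487.6, 295.0]), ([421, 335, 29, 21, 364], [434.2, 344.5])]
```

```bash
python3 - <<'E'
from kin import *
import cv2
s,c,sc=pickle.load(open("w8.pkl","rb"));w=wcam(s,c)
p=np.array(s["eef_pos"]);yv=Ro.from_euler('xyz',s["eef_rot"]).apply([0,1,0]);zv=Ro.from_euler('xyz',s["eef_rot"]).apply([0,0,1])
a=sc["image"][:,:,::-1].copy();u=proj(sc,[p,p-50*zv,p+47*yv,p-47*yv]);print(u.round(1))
x0,y0=[int(v) for v in u[0]-[60,70]]
A=cv2.resize(a[y0:y0+140,x0:x0+120],(480,560),interpolation=cv2.INTER_CUBIC)
for q in u:cv2.circle(A,tuple(int(v) for v in (q-[x0,y0]+.5)*4),3,(0,255,0),1)
B=cv2.resize(c["image"][110:300,260:370,::-1],(320,553),interpolation=cv2.INTER_CUBIC)
B=cv2.copyMakeBorder(B,0,7,0,0,0);cv2.imwrite("pics/w8.png",np.hstack([A,B]));print(x0,y0)
E
```

```text
[[318.  217.1]
 [318.3 199.4]
 [307.3 227.2]
 [328.  207.7]]
258 147
```

View pics/w8.png

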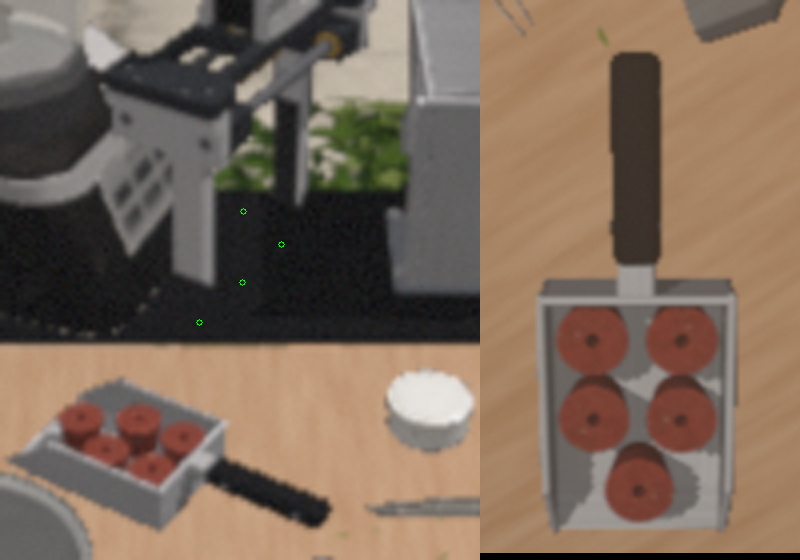

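The picture shows the physical fingertips at (195,282) and (295,205). The nominal tips are at (199,322) and (281,244), so the fingers really end about 28 mm short of the stated TCP, which agrees with where the gate was contacted. The scoop is aligned (handle column about 313 px), so I'll descend with that 28 mm offset.

Emit:
{"method": "move_arm", "body": {"dp": [[0, 1, -45], [0, 1, -45], [0, 1, -45], [0, 0.5, -40], [0, 0, -12], [0, 0, -10], [0, 0, 0]], "rotation": [[0, -0.0057, 0.007], [0, 0, 0], [0, 0, 0], [0, 0, 0], [0, 0, 0], [0, 0, 0], [0, 0, 0]], "hand": [0.65, 0.65, 0.65, 0.65, 0.65, 0.65, 0.65], "newtons": 50}}

```text
clock: 10.05
eef_pos: [694.2, -101.3, 2.9]
eef_rot: [3.137, -0.006, 0.473]
wrist_force: [1.0, 0.5, -0.3]
finger_gap: 61.2
finger_force: 0.0
```

Emit:
{"method": "move_arm", "body": {"dp": [[0, -3, -8], [0, 0, -6], [0, 0, 0]], "rotation": [[0, 0.006, -0.006], [0, 0, 0], [0, 0, 0]], "hand": [0.65, 0.65, 0.65]}}

```text
clock: 10.42
eef_pos: [693.5, -104.5, -12.6]
eef_rot: [3.141, 0.001, 0.466]
wrist_force: [-0.2, 0.4, 0.3]
finger_gap: 61.1
finger_force: 0.0
```

Emit:
{"method": "move_arm", "body": {"dp": [[0, 0, 0], [0, 0, 0], [0, 0, 0], [0, 0, 0], [0, 0, 0], [0, 0, 0]], "rotation": [[0, 0, 0], [0, 0, 0], [0, 0, 0], [0, 0, 0], [0, 0, 0], [0, 0, 0]], "hand": [0.1, 0.1, 0.1, 0.1, 0.1, 0.1], "newtons": 60}}

```text
clock: 11.18
eef_pos: [693.8, -104.4, -12.0]
eef_rot: [3.14, 0.0, 0.466]
wrist_force: [-0.6, 0.3, 0.7]
finger_gap: 19.5
finger_force: 60.0
```

```bash
cat >> kin.py <<'E'
def pour(th,nz,back=8,yaw=SY):
    NX=np.array([np.cos(yaw),np.sin(yaw),0]);Y=np.array([-NX[1],NX[0],0])
    nose=disp(-30,0,nz)-back*NX;R=scoopR(th,1,yaw)
    gp=nose-Ro.from_rotvec(th*Y).apply(161*NX-25*DZ)
    return gp+47*R.apply([0,0,1]),R
E
python3 - <<'E'
from kin import *
from cell import manip
s=manip.read_state();q=s["joints"];print(q.round(2),SYv)
prev=None
for th,nz in((-.12,205),(0,200),(.17,195),(.34,185),(.51,170),(.68,165),(.85,162),(1.0,160)):
    p,R=pour(th,nz);q2,e=ik(p,R,q)
    print(th,p.round(1),'d',None if prev is None else (p-prev).round(1),q2.round(2),round(e,4));q=q2;prev=p
p,R=pour(-.12,205);delta(s,p,R)
E
```

```text
[-0.2   0.82  1.18 -0.    1.14  0.9 ] [ 0.44984578 -0.89310625  0.        ]
-0.12 [651.9 334.2 163.9] d None [ 0.43  0.85  0.71 -0.    1.7   1.53] 0.0
0 [655.3 335.9 178. ] d [ 3.4  1.7 14.1] [ 0.42  0.75  0.85 -0.    1.54  1.53] 0.0
0.17 [656.5 336.5 200.6] d [ 1.3  0.6 22.6] [0.42 0.61 1.03 0.01 1.33 1.52] 0.0
0.34 [653.6 335.  218. ] d [-2.9 -1.5 17.4] [0.42 0.48 1.22 0.02 1.11 1.52] 0.0
0.51 [646.6 331.5 229.4] d [-7.  -3.5 11.4] [0.41 0.35 1.41 0.03 0.87 1.5 ] 0.0
0.68 [635.7 326.  249.1] d [-10.9  -5.5  19.7] [0.41 0.24 1.58 0.06 0.64 1.47] 0.0
0.85 [621.2 318.7 268.4] d [-14.5  -7.3  19.3] [0.4  0.13 1.74 0.12 0.42 1.41] 0.0
1.0 [605.7 310.9 283.6] d [-15.4  -7.8  15.2] [0.39 0.05 1.88 0.29 0.21 1.24] 0.0
dp [-41.9 438.6 175.9] rv [-0.0525  0.1077  0.0003] deg 6.9
```

Emit:
{"method": "move_arm", "body": {"dp": [[0, 0, 4], [0, 0, 10], [0, 0, 15], [0, 0, 18], [0, 0, 20], [0, 0, 20], [0, 0, 20], [0, 0, 20]], "rotation": [[0, 0, 0], [0, 0, 0], [-0.01, 0.02, 0], [-0.014, 0.028, 0], [-0.014, 0.028, 0], [-0.014, 0.028, 0], [0, 0, 0], [0, 0, 0]], "hand": [0.1, 0.1, 0.1, 0.1, 0.1, 0.1, 0.1, 0.1]}}

```text
clock: 12.18
eef_pos: [693.8, -104.5, 116.2]
eef_rot: [3.14, 0.116, 0.466]
wrist_force: [0.2, 0.5, -2.8]
finger_gap: 19.5
finger_force: 60.0
```

```bash
cat > chk.py <<'E'
from kin import *
from cell import manip,camera
import cv2
def look(f):
    s=manip.read_state();c=camera("wrist");t=camera("top");sc=camera("scene");pickle.dump((s,c,t,sc),open(f,"wb"))
    print(s["clock"],s["eef_pos"].round(1),s["finger_gap"].round(1),s["wrist_force"].round(1),s["moment"].round(2))
    for n,im in(('w',c["image"]),('t',t["image"]),('s',sc["image"])):
        hsv=cv2.cvtColor(im,cv2.COLOR_RGB2HSV);m=(hsv[...,1]>85)&(hsv[...,1]<190)&((hsv[...,0]<8)|(hsv[...,0]>174))
        k,l,st,ce=cv2.connectedComponentsWithStats(m.astype(np.uint8))
        print(n,[(a.tolist(),b.round(0).tolist()) for a,b in zip(st[1:],ce[1:]) if a[4]>(150 if n=='w' else 12)])
    return s
E
python3 - <<'E'
from chk import *
s=look("c1.pkl");p,R=pour(-.12,205);delta(s,p,R)
E
```

```text
Traceback (most recent call last):
  File "chk.py", line 6, in look
    print(s["clock"],s["eef_pos"].round(1),s["finger_gap"].round(1),s["wrist_force"].round(1),s["moment"].round(2))
                                           ^^^^^^^^^^^^^^^^^^^^^
AttributeError: 'float' object has no attribute 'round'
```

```bash
sed -i 's/s\["finger_gap"\].round(1)/round(s["finger_gap"],1)/' chk.py
python3 - <<'E'
from chk import *
s=look("c1.pkl");p,R=pour(-.12,205);delta(s,p,R)
_,c8,_=pickle.load(open("w8.pkl","rb"));print(proj(wcam(s,dict(c8)),[s["eef_pos"]]))
w=wcam(s,c8);Rt=Ro.from_euler('xyz',s["eef_rot"])
G=s["eef_pos"]-47*Rt.apply([0,0,1])
f=lambda x,y,z:G+Rt.apply([-(x+95),y,-(z-30)])
print(proj(w,[f(-56,41,34),f(-56,-41,34),f(66,0,5),f(-155,0,38)]).round(0).tolist())
E
```

```text
12.325 [ 694.2 -104.7  116.3] 19.2 [ 0.  -0.2 -2.6] [ 0.09 -0.12 -0.04]
w [([467, 64, 25, 32, 293], [483.0, 76.0]), ([409, 120, 89, 47, 354], [459.0, 142.0]), ([282, 335, 28, 39, 868], [296.0, 354.0]), ([323, 335, 28, 39, 857], [336.0, 354.0]), ([465, 335, 79, 36, 1060], [501.0, 351.0])]
t [([553, 2, 9, 9, 59], [557.0, 6.0]), ([532, 62, 4, 4, 14], [534.0, 64.0]), ([236, 101, 52, 44, 361], [257.0, 124.0]), ([390, 106, 13, 11, 42], [396.0, 112.0]), ([254, 120, 11, 6, 19], [260.0, 123.0]), ([439, 155, 32, 48, 633], [453.0, 179.0]), ([381, 162, 6, 10, 45], [383.0, 166.0]), ([381, 176, 5, 10, 39], [383.0, 180.0])]
s [([161, 37, 9, 16, 27], [164.0, 45.0]), ([170, 79, 7, 13, 38], [173.0, 85.0]), ([272, 205, 34, 23, 344], [287.0, 215.0]), ([381, 221, 39, 35, 66], [399.0, 242.0]), ([426, 226, 6, 21, 23], [428.0, 236.0]), ([394, 248, 42, 13, 54], [419.0, 254.0]), ([198, 275, 11, 8, 38], [204.0, 278.0]), ([321, 296, 8, 18, 18], [325.0, 304.0]), ([286, 298, 40, 27, 75], [303.0, 317.0])]
dp [-42.3 438.9  47.5] rv [-0.0002  0.0061  0.0004] deg 0.4
[[316.31072878 226.79322993]]
[[388.0, 321.0], [244.0, 321.0], [316.0, 440.0], [316.0, 145.0]]
```

Emit:
{"method": "move_arm", "body": {"dp": [[0, 5, 4], [-2, 12, 6], [-2, 18, 8], [-2, 24, 8], [-2, 25, 8], [-2, 25, 8], [-2, 25, 6], [-2, 25, 0], [-2, 25, 0], [-2, 25, 0]], "rotation": [[0, 0, 0], [0, 0, 0], [0, 0, 0], [0, 0, 0], [0, 0, 0], [0, 0, 0], [0, 0, 0], [0, 0, 0], [0, 0, 0], [0, 0, 0]], "hand": [0.1, 0.1, 0.1, 0.1, 0.1, 0.1, 0.1, 0.1, 0.1, 0.1]}}

```text
clock: 13.72
eef_pos: [675.5, 106.2, 162.5]
eef_rot: [3.141, 0.117, 0.466]
wrist_force: [0.1, -0.1, -2.9]
finger_gap: 19.5
finger_force: 60.0
```

Emit:
{"method": "move_arm", "body": {"dp": [[-2, 25, 0], [-2, 25, 0], [-2, 25, 0], [-2, 25, 0], [-2, 25, 0], [-3, 25, 0], [-3, 25, 0], [-3, 24, 0], [-3, 18, 0], [-2, 10, 0]], "rotation": [[0, 0, 0], [0, 0, 0], [0, 0, 0], [0, 0, 0], [0, 0, 0], [0, 0, 0], [0, 0, 0], [0, 0, 0], [0, 0, 0], [0, 0, 0]], "hand": [0.1, 0.1, 0.1, 0.1, 0.1, 0.1, 0.1, 0.1, 0.1, 0.1]}}

```text
clock: 14.98
eef_pos: [651.5, 332.7, 162.7]
eef_rot: [3.14, 0.117, 0.467]
wrist_force: [-0.2, -0.0, -2.6]
finger_gap: 19.5
finger_force: 60.0
```

```bash
python3 - <<'E'
from chk import *
s=look("c2.pkl");p,R=pour(-.12,205);delta(s,p,R)
t=pickle.load(open("c2.pkl","rb"))[2]
Rt=Ro.from_euler('xyz',s["eef_rot"]);G=s["eef_pos"]-47*Rt.apply([0,0,1])
f=lambda x,y,z:G+Rt.apply([-(x+95),y,-(z-30)])
print('nose corners top px',proj(t,[f(66,41,5),f(66,-41,5)]).round(1).tolist(),'mouth',proj(t,[disp(a,b,170) for a,b in((-118,66),(-118,-66),(58,-66),(58,66))]).round(0).tolist(),f(66,0,5))
E
```

```text
14.975 [651.5 332.7 162.7] 19.5 [-0.2 -0.  -2.6] [ 0.07 -0.14 -0.01]
w [([448, 65, 58, 35, 219], [475.0, 81.0]), ([543, 92, 43, 68, 902], [570.0, 125.0]), ([447, 150, 103, 66, 636], [512.0, 189.0]), ([282, 335, 28, 39, 867], [296.0, 354.0]), ([323, 335, 28, 39, 859], [336.0, 354.0])]
t [([553, 2, 9, 9, 59], [557.0, 6.0]), ([532, 62, 4, 4, 14], [534.0, 64.0]), ([368, 92, 35, 25, 240], [380.0, 106.0]), ([236, 101, 52, 44, 365], [257.0, 124.0]), ([439, 155, 32, 48, 651], [453.0, 179.0]), ([196, 168, 18, 24, 154], [205.0, 178.0])]
s [([161, 37, 10, 16, 31], [164.0, 46.0]), ([170, 79, 7, 13, 40], [173.0, 84.0]), ([396, 144, 33, 15, 196], [412.0, 151.0]), ([396, 219, 40, 41, 90], [420.0, 236.0]), ([381, 246, 50, 14, 67], [401.0, 253.0]), ([197, 275, 12, 8, 41], [203.0, 278.0]), ([286, 293, 45, 32, 113], [310.0, 313.0])]
dp [0.4 1.5 1.2] rv [-0.0003  0.0035 -0.0004] deg 0.2
nose corners top px [[229.1, 206.4], [199.9, 222.1]] mouth [[178.0, 233.0], [222.0, 260.0], [258.0, 201.0], [214.0, 174.0]] [510.98059686 261.90624654 203.33062419]
```

Emit:
{"method": "move_arm", "body": {"dp": [[2, 1.6, 8], [2, 1.6, 7], [0.6, 0.3, 11.3], [0.6, 0.3, 11.3], [-1.4, -0.7, 8.7], [-1.4, -0.7, 8.7], [-3.5, -1.7, 5.7], [-3.5, -1.7, 5.7], [0, 0, 0]], "rotation": [[0.027, -0.0535, 0], [0.027, -0.0535, 0], [0.038, -0.076, 0], [0.038, -0.076, 0], [0.038, -0.076, 0], [0.038, -0.076, 0], [0.038, -0.076, 0], [0.038, -0.076, 0], [0, 0, 0]], "hand": [0.1, 0.1, 0.1, 0.1, 0.1, 0.1, 0.1, 0.1, 0.1]}}

```text
clock: 16.25
eef_pos: [646.6, 329.3, 229.9]
eef_rot: [3.139, -0.513, 0.466]
wrist_force: [0.3, 0.0, -1.6]
finger_gap: 19.7
finger_force: 60.0
```

Emit:
{"method": "move_arm", "body": {"dp": [[-5.4, -2.7, 9.9], [-5.4, -2.7, 9.9], [-7.2, -3.6, 9.7], [-7.2, -3.6, 9.7], [-7.7, -3.9, 7.6], [-7.7, -3.9, 7.6], [0, 0, 0], [0, 0, 0], [0, 0, 0], [0, 0, 0]], "rotation": [[0.038, -0.076, 0], [0.038, -0.076, 0], [0.038, -0.076, 0], [0.038, -0.076, 0], [0.034, -0.067, 0], [0.034, -0.067, 0], [0, 0, 0], [0, 0, 0], [0, 0, 0], [0, 0, 0]], "hand": [0.1, 0.1, 0.1, 0.1, 0.1, 0.1, 0.1, 0.1, 0.1, 0.1]}}

```text
clock: 17.5
eef_pos: [606.9, 310.3, 283.7]
eef_rot: [3.138, -1.003, 0.467]
wrist_force: [0.0, 1.3, -1.2]
finger_gap: 19.3
finger_force: 60.0
```

```bash
python3 - <<'E'
from chk import *
s=look("c3.pkl");p,R=pour(1.0,160);delta(s,p,R)
E
```

```text
17.5 [606.9 310.3 283.7] 19.3 [ 0.   1.3 -1.2] [-0.3   0.67  0.04]
w [([436, 245, 47, 56, 258], [468.0, 270.0])]
t [([553, 2, 9, 9, 61], [557.0, 6.0]), ([532, 62, 4, 4, 14], [534.0, 64.0]), ([368, 92, 35, 25, 250], [380.0, 107.0]), ([236, 101, 52, 44, 380], [257.0, 124.0]), ([439, 155, 32, 48, 646], [453.0, 179.0]), ([219, 221, 23, 16, 180], [231.0, 229.0])]
s [([161, 37, 10, 16, 30], [164.0, 46.0]), ([170, 79, 7, 13, 37], [173.0, 84.0]), ([409, 220, 27, 40, 70], [425.0, 235.0]), ([391, 235, 19, 14, 22], [400.0, 243.0]), ([381, 249, 12, 7, 22], [386.0, 252.0]), ([394, 251, 19, 4, 19], [403.0, 252.0]), ([417, 255, 14, 5, 15], [423.0, 257.0]), ([197, 275, 11, 8, 40], [203.0, 278.0]), ([286, 296, 45, 29, 99], [310.0, 316.0])]
dp [-1.1  0.6 -0.1] rv [0.0005 0.0032 0.0023] deg 0.2
```

Emit:
{"method": "move_arm", "body": {"dp": [[0, 0, 8], [0, 0, 15], [0, 0, 15], [0, 0, 0], [0, 0, 0]], "rotation": [[0, 0, 0], [0, 0, 0], [0, 0, 0], [0, 0, 0], [0, 0, 0]], "hand": [0.1, 0.1, 0.1, 0.1, 0.1]}}

```text
clock: 18.27
eef_pos: [606.4, 310.1, 321.5]
eef_rot: [3.138, -1.003, 0.467]
wrist_force: [0.1, 0.4, -2.4]
finger_gap: 19.4
finger_force: 60.0
```

```bash
python3 - <<'E'
from chk import *
s=look("c4.pkl")
E
```

```text
18.275 [606.4 310.1 321.5] 19.4 [ 0.1  0.4 -2.4] [-0.33  0.64 -0.01]
w [([443, 260, 30, 41, 207], [462.0, 276.0])]
t [([553, 2, 9, 9, 59], [557.0, 6.0]), ([532, 62, 4, 4, 14], [534.0, 64.0]), ([368, 92, 35, 25, 246], [380.0, 106.0]), ([236, 101, 52, 44, 363], [257.0, 124.0]), ([439, 155, 32, 48, 649], [453.0, 179.0]), ([216, 222, 26, 15, 192], [230.0, 229.0])]
s [([161, 37, 10, 16, 30], [164.0, 46.0]), ([170, 79, 7, 13, 36], [173.0, 84.0]), ([409, 221, 11, 12, 19], [414.0, 226.0]), ([421, 220, 15, 40, 48], [429.0, 239.0]), ([399, 234, 11, 12, 14], [404.0, 240.0]), ([381, 247, 14, 9, 28], [387.0, 251.0]), ([394, 251, 37, 9, 37], [412.0, 254.0]), ([197, 275, 12, 8, 44], [203.0, 278.0]), ([321, 296, 6, 13, 13], [324.0, 302.0]), ([286, 298, 28, 27, 53], [298.0, 315.0]), ([316, 310, 15, 13, 25], [325.0, 318.0])]
```

```bash
python3 - <<'E'
from chk import *
F=[]
for i in range(8):
    camera("top");F.append(manip.read_state()["wrist_force"])
print(np.mean(F,0).round(2),np.std(F,0).round(2))
E
```

```text
[ 0.32  0.07 -1.54] [0.39 0.49 0.39]
```

Emit:
{"method": "move_arm", "body": {"dp": [[15.4, 7.8, -15], [14.5, 7.3, -19], [10.9, 5.5, -20], [7, 3.5, -17], [2.9, 1.5, -17], [-1.3, -0.6, -17], [0, -15, 0], [3, -35, 0], [4, -42, 0], [4, -42, 0]], "rotation": [[-0.0752, 0.1493, 0], [-0.0752, 0.1493, 0], [-0.0752, 0.1493, 0], [-0.0752, 0.1493, 0], [-0.0752, 0.1493, 0], [-0.0752, 0.1493, 0], [0, 0, 0], [0, 0, 0], [0, 0, 0], [0, 0, 0]], "hand": [0.1, 0.1, 0.1, 0.1, 0.1, 0.1, 0.1, 0.1, 0.1, 0.1]}}

```text
clock: 20.08
eef_pos: [666.9, 199.5, 218.5]
eef_rot: [3.138, -0.005, 0.467]
wrist_force: [0.3, 0.1, -0.9]
finger_gap: 19.2
finger_force: 60.0
```

Emit:
{"method": "move_arm", "body": {"dp": [[4, -42, 0], [4, -42, 0], [4, -42, 0], [4, -42, 0], [4, -42, 0], [4, -42, -20], [4, -35, -20], [0, -20, -20], [0, 0, -20], [0, 0, 0]], "rotation": [[0, 0, 0], [0, 0, 0], [0, 0, 0], [0, 0, 0], [0, 0, 0], [0, 0, 0], [0, 0, 0], [0, 0, 0], [0, 0, 0], [0, 0, 0]], "hand": [0.1, 0.1, 0.1, 0.1, 0.1, 0.1, 0.1, 0.1, 0.1, 0.1]}}

```text
clock: 21.32
eef_pos: [694.2, -105.5, 135.8]
eef_rot: [3.139, 0.001, 0.467]
wrist_force: [-0.6, 0.0, -1.1]
finger_gap: 19.7
finger_force: 60.0
```

```bash
python3 - <<'E'
from chk import *
s=look("c5.pkl");delta(s,[693.8,-104.4,-12],scoopR(0))
F=[]
for i in range(4):
    camera("top");F.append(manip.read_state()["wrist_force"])
print(np.mean(F,0).round(2))
E
```

```text
21.325 [ 694.2 -105.5  135.8] 19.7 [-0.6  0.  -1.1] [ 0.02  0.05 -0.03]
w [([450, 79, 22, 24, 227], [464.0, 88.0]), ([399, 124, 85, 51, 478], [445.0, 148.0]), ([466, 335, 43, 29, 481], [482.0, 345.0]), ([469, 335, 78, 49, 1036], [509.0, 360.0])]
t [([553, 2, 9, 9, 59], [557.0, 6.0]), ([532, 62, 4, 4, 14], [534.0, 64.0]), ([372, 92, 15, 10, 70], [378.0, 97.0]), ([236, 101, 52, 44, 378], [257.0, 124.0]), ([439, 155, 32, 48, 634], [453.0, 179.0]), ([206, 208, 36, 29, 431], [223.0, 222.0])]
s [([161, 37, 10, 16, 31], [164.0, 46.0]), ([170, 79, 7, 13, 39], [173.0, 84.0]), ([399, 219, 30, 27, 55], [417.0, 230.0]), ([381, 241, 55, 20, 93], [409.0, 252.0]), ([198, 275, 10, 7, 32], [204.0, 277.0]), ([286, 296, 45, 29, 98], [309.0, 316.0])]
dp [  -0.4    1.1 -147.8] rv [ 0.0023  0.0006 -0.0004] deg 0.1
[-0.07 -0.22 -1.07]
```

Emit:
{"method": "move_arm", "body": {"dp": [[0, 1, -32], [0, 0, -36], [0, 0, -36], [0, 0, -26], [0, 0, -11], [0, 0, -4], [0, 0, 0], [0, 0, 0]], "rotation": [[0, 0, 0], [0, 0, 0], [0, 0, 0], [0, 0, 0], [0, 0, 0], [0, 0, 0], [0, 0, 0], [0, 0, 0]], "hand": [0.1, 0.1, 0.1, 0.1, 0.1, 0.1, 0.1, 0.1]}}

```text
clock: 22.68
eef_pos: [695.5, -105.0, -7.1]
eef_rot: [3.137, -0.002, 0.467]
wrist_force: [0.6, -0.4, -1.7]
finger_gap: 19.4
finger_force: 60.0
```

Emit:
{"method": "move_arm", "body": {"dp": [[0, 0, -1], [0, 0, 0]], "rotation": [[0, 0, 0], [0, 0, 0]], "hand": [0.1, 0.1]}}

```text
clock: 22.92
eef_pos: [695.0, -104.9, -9.1]
eef_rot: [3.138, -0.0, 0.467]
wrist_force: [0.6, 0.1, -1.1]
finger_gap: 19.4
finger_force: 60.0
```

Emit:
{"method": "move_arm", "body": {"dp": [[0, 0, -1.5], [0, 0, 0]], "rotation": [[0, 0, 0], [0, 0, 0]], "hand": [0.1, 0.1]}}

```text
clock: 23.18
eef_pos: [694.9, -104.8, -11.0]
eef_rot: [3.139, -0.0, 0.467]
wrist_force: [-0.5, 0.2, -1.4]
finger_gap: 19.5
finger_force: 60.0
```

Emit:
{"method": "move_arm", "body": {"dp": [[0, 0, -1], [0, 0, 0]], "rotation": [[0, 0, 0], [0, 0, 0]], "hand": [0.1, 0.1]}}

```text
clock: 23.42
eef_pos: [695.0, -104.8, -11.8]
eef_rot: [3.138, -0.0, 0.467]
wrist_force: [-0.7, -0.3, -0.6]
finger_gap: 19.8
finger_force: 60.0
```

Emit:
{"method": "move_arm", "body": {"dp": [[0, 0, -0.6], [0, 0, 0], [0, 0, 0], [0, 0, 0], [0, 0, 0], [0, 0, 20], [0, 0, 40], [0, 0, 40]], "rotation": [[0, 0, 0], [0, 0, 0], [0, 0, 0], [0, 0, 0], [0, 0, 0], [0, 0, 0], [0, 0, 0], [0, 0, 0]], "hand": [0.1, 0.6, 0.6, 0.6, 0.6, 0.6, 0.6, 0.6]}}

```text
clock: 24.42
eef_pos: [695.1, -104.9, 90.4]
eef_rot: [3.138, -0.001, 0.467]
wrist_force: [-0.2, -1.1, 0.5]
finger_gap: 56.2
finger_force: 0.0
```

Emit:
{"method": "move_arm", "body": {"dp": [[0, 0, 50], [0, 0, 30], [0, 0, 0], [0, 0, 0], [0, 0, 0]], "rotation": [[0, 0, 0], [0, 0, 0], [0, 0, 0], [0, 0, 0], [0, 0, 0]], "hand": [0.6, 0.6, 0.6, 0.6, 0.6]}}

```text
clock: 25.05
eef_pos: [694.5, -104.8, 166.3]
eef_rot: [3.14, 0.001, 0.467]
wrist_force: [0.3, -0.1, -0.4]
finger_gap: 56.4
finger_force: 0.0
```

```bash
python3 - <<'E'
from chk import *
s=look("c6.pkl")
s,c,t,sc=pickle.load(open("c6.pkl","rb"));d=pickle.load(open("cams0.pkl","rb"))
# scoop now vs start in scene (black handle mask) 
w8=pickle.load(open("w8.pkl","rb"))
for im,nm in((d["scene"]["image"],'start'),(w8[2]["image"],'w8'),(sc["image"],'now')):
    m=(im[250:285,300:350].max(2)<60);k,l,st,ce=cv2.connectedComponentsWithStats(m.astype(np.uint8))
    i=1+st[1:,4].argmax();print(nm,st[i],(ce[i]+[300,250]).round(1))
# red of top in hopper, gate area in front of chute
hsv=cv2.cvtColor(t["image"],cv2.COLOR_RGB2HSV);m=(hsv[...,1]>80)&((hsv[...,0]<9)|(hsv[...,0]>172))
print('red hopper',m[170:262,176:264].sum());ys,xs=np.nonzero(m[170:290,150:280]);print(xs.min()+150,xs.max()+150,ys.min()+170,ys.max()+170)
g=t["image"][255:262,190:200];print('mouth px',proj(t,[disp(a,b,170) for a,b in((-118,66),(-118,-66),(58,-66),(58,66))]).round(0).tolist())
E
```

```text
25.05 [ 694.5 -104.8  166.3] 56.4 [ 0.3 -0.1 -0.4] [-0.02  0.12 -0.  ]
w [([438, 84, 19, 22, 186], [450.0, 91.0]), ([393, 127, 78, 44, 433], [434.0, 146.0])]
t [([553, 2, 9, 9, 59], [557.0, 6.0]), ([532, 62, 4, 5, 15], [534.0, 64.0]), ([374, 92, 10, 6, 31], [378.0, 94.0]), ([236, 101, 52, 44, 410], [258.0, 124.0]), ([439, 155, 32, 48, 633], [454.0, 179.0]), ([206, 208, 37, 29, 430], [223.0, 222.0])]
s [([161, 38, 10, 15, 32], [165.0, 47.0]), ([170, 79, 7, 13, 41], [173.0, 85.0]), ([410, 220, 19, 14, 41], [419.0, 226.0]), ([391, 235, 19, 14, 23], [399.0, 243.0]), ([414, 241, 22, 20, 39], [428.0, 254.0]), ([381, 249, 12, 7, 22], [386.0, 252.0]), ([394, 251, 19, 4, 19], [403.0, 252.0]), ([198, 275, 10, 7, 31], [204.0, 277.0]), ([286, 294, 32, 31, 58], [300.0, 314.0]), ([321, 296, 10, 27, 29], [326.0, 310.0]), ([306, 319, 19, 3, 19], [315.0, 320.0])]
start [ 10  12  30  16 185] [324.8 269.8]
w8 [ 10  12  30  16 183] [324.8 269.8]
now [ 10  13  30  16 183] [324.9 270.2]
red hopper 440
206 242 208 236
mouth px [[178.0, 233.0], [222.0, 260.0], [258.0, 201.0], [214.0, 174.0]]
```

```bash
python3 - <<'E'
from chk import *
d=pickle.load(open("cams0.pkl","rb"))["top"]["image"];t=pickle.load(open("c6.pkl","rb"))[2]["image"]
for im,(y0,y1,x0,x1) in((d,(155,200,345,395)),(t,(200,245,200,250))):
    hsv=cv2.cvtColor(im,cv2.COLOR_RGB2HSV);m=(hsv[...,1]>80)&((hsv[...,0]<9)|(hsv[...,0]>172));print(m[y0:y1,x0:x1].sum())
m=m[205:240,203:246]
for r in m[::1]:print(''.join('#' if v else '.' for v in r))
E
```

```text
400
440
...........................................
...........................................
...........................................
...................#.......................
.............#.#######.....................
...........###########.....................
...........############....................
...........############....................
.......##..############....................
.......################....................
......#################....................
.....#################.....................
....################.......................
....##############.........................
...#################.......................
...###################.....................
...###################.....................
.....##################...........###......
.......####..##########.........######.....
.............##########........#########...
.............##########.......#########....
.............##########...#############....
.............#########....############.....
.............#########...#############.....
..............########..#############......
..............#######################......
...............######.##############.......
......................#############........
.......................##########..........
........................########...........
...........................#####...........
.............................##............
...........................................
...........................................
...........................................
```

```bash
python3 -c "
from cell import manip
print(manip.sign_off())"
```

```text
the job is handed in; nothing more can be done
None
```

The job is handed in, at about 25 s of the 61 s allowed: I pushed the gate to its hard stop, tipped all five bungs into the hopper, and laid the empty scoop back flat where it started.

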